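Unlatch and push out the drying unit's drawer with a pin tool

ROBOT

A 7-joint arm with a two-finger parallel gripper is mounted at the origin on the work surface. World frame = base frame: x ahead of the robot, y to its left, z up, the work surface at z = 0. Lengths are in m, angles in rad, forces in N, time in s.
With the tool pointing down it reaches from about 0.425 to 0.8 m from the base axis. Payload 8.3 kg.
Tool frame: the origin (TCP) lies on the centre line of the jaws, within the pads' length; the fingertips stand 14 mm ahead of it and the grasp point (between the pads) lies 5 mm behind it; z points along the fingers, y is the line along which they close (so a half turn about z gives the same grasp; the last joint's range is limited). The gripper opens to 85 mm and grips with 20 to 120 N. Pads are 22 mm wide; open, the fingers measure 114 mm over their backs; the gripper's body (76 mm by 85 mm) begins 54 mm behind the grasp point. The pads swing forward as they close: fully open they stand 13 mm farther back than shut.
Start: joints at [1.144, 0.383, 0.016, 1.37, -0.006, 1.388, -0.046], TCP at [0.222, -0.584, 0.215] pointing down, gripper open.
Joint ranges: [-2.95, 2.95], [-0.25, 2.06], [-1.52, 1.56], [0.18, 2.33], [-1.44, 4.58], [0.02, 2.06], [-3.01, 3.01]. Speed limits (rad/s): [2.39, 2.39, 3.01, 3.01, 3.14, 3.14, 3.14].

INTERFACE

Orientations are given as a unit quaternion [w, x, y, z].
In Python, from rig import sense, grab_frame, camera_params, finish_job, recognise gives the robot as it stands.
- The arm moves only by the tool apply_moves, never from a script. Its argument "increments" is a list of rows, each a list of 5 numbers: the shift along the tool's x, y, z in mm, then the turn about the tool's z in degrees, then the opening in per cent of the stroke, from 0 (shut) to 100 (fully open). A call has 1 to 5 rows; each row shifts and turns the commanded pose from where the row before left it, along the tool's axes as they then stand; what a row does not reach is not made up. A row lasts 1/8 s, in which the tool goes at most 62.5 mm and 10.7 degrees, less where a joint would pass 70% of its speed; a pose out of reach is approached as far as the arm can. A call is refused whole if a number of a shift passes 62.5 or a number of a turn 10.7, either way. A call with a gripper value outside its range is refused whole. The fingers move at their own pace and stop on an object; "grip_force" is the grip in N (left out, the last holds). Time passes only in rows, so rows that do not move let the fingers close. It gives the time, the measured TCP pose, the force, the opening and the grip force at its end, in the units of the state.
- sense(): the state, without advancing time (a new reading comes with each control period).
- grab_frame(name): name is "side" or "top" or "wrist"; returns the picture (400x640x3 uint8, red, green, blue); there is no depth.
- camera_params(name): a dict with "camera_matrix" (3x3 intrinsics, pixels), "position" and "rotation" of the camera in the world. Camera axes: x right, y up, looking along -z (the intrinsics and any distortion apply to the point x, -y, -z); pixel columns grow to the right and rows downward; lengths in m; the calibration is good to about 2 mm. A picture is of the moment at which its call begins: read the wrist's pose just before it. camera_params takes no time and is no camera call; for the wrist camera it gives the pose at the moment of the call.
- finish_job(): hands the job in; it is judged then, once.
Trained networks look in the newest picture that a camera, given by its name, has taken for a name from the list of things; names that differ only in an ending like _2 or _b are one class to them, and where a whole thing is asked for, a point or a joint stands for the part that bears it (a point fixed in the world has none). Each returns a list of dicts, best first, with "p" (0 to 1); they miss things now and then, are a little off and sometimes report something else, mostly with a low value. They report only what shows in the picture. A call takes as long as a camera call. They do not tell look-alikes from the thing itself.
- recognise(camera, name): "point" ([column, row] in pixels, amid what is visible of it).
The state is a dict: "t": time; "joints": joint angles; "qvel": joint speeds; "effort": joint torques, N m; "tcp_pos": TCP position; "eef_rot": TCP orientation; "contact_force": force on the tool from outside, world axes, zero at the start; "torque": the same for the moment, N m; "width": finger opening in m; "grasp_force": force on a finger pad.
Only numpy, scipy, OpenCV 4.12 (cv2) and the standard library are available. Lean on these libraries where they do the work, as an engineer would, in place of code of your own. Each camera call takes 0.05 s, during which the arm holds its last target. There are 200 camera calls.

TASK

The white desiccant drawer of the grey drying unit is latched: take the red-handled pin tool out of its brass fork stand, hold the recessed button in the drawer's top fully down with the pin, and while it is held down push the drawer gently out to its stop, then put the tool back upright in the fork it came from. Touch the unit with the pin only and without force (the plastic cracks if pressed or shoved hard, over about 18 N), do not drop the tool, and leave everything else on the desk where it is.

Things in the scene. Friction and masses are not known exactly. Their poses are not given: they have to be found in the camera images.
- dock: Drying unit, fixed: grey dock 150 x 92 x 66 mm (x, y, z), origin at the centre of its underside, z up. The white drawer (130 x 58 mm, top 56 mm above the desk) lies between two rails 52 mm high; the rear half (+x) has an aluminium roof 66 mm high whose front edge is at x = 0. The drawer comes out along the dock's -x. Catches about every 12 mm lock it again if the button comes up on the way.
- tray_well (a point): Mouth centre of the square button well (12 x 12 mm, red outline, axes as the dock's) in the drawer's top; moves with the drawer; 40 mm to -x of the dock's centre when shut. The orange button fills it; its top is 6 to 22 mm below the mouth, unmeasured. Spring: 2.5 N starts it, 6 N brings it to its firm stop 6.5 mm down; it unlatches only in the last 1.5 mm. The pin pushes on the well's wall.
- tray (a joint): How far the drawer is out, m: 0 shut (at the start), 0.048 at its stop. It slides with about 1.5 N of friction and 4 N s/m damping; when the button comes up at the stop, the latch keeps the drawer out (up to 1.5 mm of play).
- tool_grip (a point): Centre of the pin tool's red handle, 14 x 14 mm square (sides along this point's x and y), 50 mm tall, z up. 25 to 30 mm below this point is a round collar 24 mm across; under it a steel pin 5 mm thick, 40 mm long. About 60 g. At the start the collar rests on the fork's two tines, pin hanging between them.
- tool_tip (a point): The lower end of the tool's pin, on its axis 70 mm below tool_grip.
- stand_seat (a point): Seat of the tool in its own fixed brass fork stand: middle of the slot, at the tines' upper faces, 50 mm above the desk. Tines 46 mm long, 10 mm wide, 10 mm slot, along this point's x: open end 26 mm to -x, a post as high 18 mm to +x. Base 72 x 56 x 6 mm. Home: collar lying on the tines, tool axis through this point, tool_grip 30 mm above it.
- stand_b: The other brass fork stand, fixed, same size, holding steel forceps (110 mm high over the desk): not to be used. Origin at the centre of its underside.
- canister: Aluminium screw-top collecting canister with a knurled lid, 72 mm across, 100 mm tall; origin at the centre of its underside.
- dish: Clear glass petri dish, 90 mm across, 15 mm tall; origin at the centre of its underside.
- board: Balsa spreading board with a central groove, 82 x 200 x 22 mm (x, y, z); origin at the centre of its underside.
- loupe: Black loupe, 42 mm across, 34 mm tall; origin at the centre of its underside.
- stepblock: Wooden stepped pinning block, 75 x 35 mm, 36 mm tall at its highest step; origin at the centre of its underside.
- vial: Small specimen jar with a white cap, 28 mm across, 55 mm tall; origin at the centre of its underside.
There are look-alikes about, which are no part of the job. There is more than one size of the dock; the job needs the smaller.

How it is judged:
On the way, in this order (a step that is already met when the one before it is completed fails the run):
1. the pin presses on the button in the well, with the drawer still shut (z of tool_tip in the frame of tray_well below -0.008 m and horizontal distance between tool_tip and tray_well below 0.008 m and contact force between tool and dock above 3.5 N and value of joint tray below 0.005 m), for 0.1 s.
2. the drawer is at its stop with the pin still holding the button down (z of tool_tip in the frame of tray_well below -0.008 m and horizontal distance between tool_tip and tray_well below 0.008 m and contact force between tool and dock above 3.5 N and value of joint tray above 0.044 m), for 0.1 s.
At the end, for the whole second after the job is handed in: The drawer is out by at least 44 mm of its 48 mm, and the tool stands in the fork it came from, its axis within 12 mm of the seat, upright within 0.1 rad, collar resting on the tines (height within 4 mm), let go (value of joint tray above 0.044 m and horizontal distance between each of tool_grip, tool_tip and stand_seat below 0.012 m and z of tool_grip in the frame of stand_seat between 0.026 and 0.034 m and angle between tool_grip's own z axis and vertical below 0.1 rad); the robot touches nothing.
It fails at once if the tool presses on the drying unit with more than 18 N (contact force between tool and dock above 18 N).
It fails at once if the fingers or the arm press on the drying unit (over 2 N) (contact force between any of the fingers, the arm and dock above 2 N).
It fails at once if the tool is dropped or laid on the desk (height (world z) of tool_grip below 0.06 m).
It fails at once if a bystander is shifted by more than 20 mm (distance of any of dish, canister, board, loupe, stepblock, vial from where it was at the start of the episode above 0.02 m).
It fails at once if the forceps stand is pushed with more than 15 N (contact force between anything else and stand_b above 15 N).
It also fails if it takes over 54 s, if anything falls off the work surface, if the arm or the gripper's body presses on something with over 40 N, if the wrist force passes 120 N, or if a joint passes its speed limit or range.

## Working session

There is one attempt and no reset: what is moved stays moved. The work goes in short steps, Python scripts to look and compute and a tool call to move; the robot and the scene stay as the last step left them, time stands still between calls to the robot, and variables do not carry over. Pictures are saved under pics/ and viewed, at most 13 in all, crops included, and the job is handed in when it is done.

Besides the shell and the picture viewer there is one more tool, called after "Call:" as name(argument=value, ...), one argument or row to a line, values as JSON. apply_moves: Moves the arm, as the interface text tells. Its arguments: {"type":"object","properties":{"increments":{"type":"array","items":{"type":"array","items":{"type":"number"}}},"grip_force":{"type":"number"}},"required":["increments"]}

```bash
mkdir -p pics; python3 - <<'E'
from rig import *
import cv2,numpy as np
s=sense();print({k:np.round(v,3).tolist() for k,v in s.items()})
for c in ["top","side"]:
    f=grab_frame(c);cv2.imwrite(f"pics/{c}0.png",f[:,:,::-1])
    p=camera_params(c);print(c,{k:np.round(v,4).tolist() for k,v in p.items()})
    for n in ["dock","tray_well","tool_grip","tool_tip","stand_seat","stand_b"]:
        try: print(n,[(np.round(d["point"],1).tolist(),round(d["p"],2)) for d in recognise(c,n)])
        except Exception as e: print(n,e)
E
```

```text
{'t': 0.0, 'joints': [1.144, 0.384, 0.016, 1.371, -0.006, 1.388, -0.047], 'qvel': [0.0, 0.001, -0.001, -0.001, 0.002, 0.001, -0.0], 'effort': [0.001, -62.76, 0.845, -37.182, 0.017, 0.014, -0.0], 'tcp_pos': [0.222, -0.584, 0.214], 'eef_rot': [-0.001, 0.983, 0.181, -0.0], 'contact_force': [-0.31, 0.326, -0.266], 'torque': [0.001, 0.001, -0.016], 'grasp_force': 0.0, 'width': 0.085}
top {'camera_matrix': [[387.0256, 0.0, 313.6635], [0.0, 387.0256, 202.5965], [0.0, 0.0, 1.0]], 'position': [0.4729, -0.0652, 1.2599], 'rotation': [0.7085, 0.0213, -0.0086, -0.7053]}
dock [([255.7, 268.5], 0.95), ([371.6, 177.9], 0.71), ([378.4, 188.2], 0.5)]
tray_well [([253.6, 288.8], 0.85), ([375.7, 189.1], 0.65)]
tool_grip [([269.4, 204.5], 0.55)]
tool_tip [([268.6, 205.7], 0.43), ([377.7, 188.9], 0.24)]
stand_seat [([274.5, 206.4], 0.58)]
stand_b [([223.0, 176.4], 0.63), ([274.8, 134.9], 0.18)]
side {'camera_matrix': [[444.231, 0.0, 319.1943], [0.0, 444.231, 184.2866], [0.0, 0.0, 1.0]], 'position': [-0.0466, 0.6286, 0.6985], 'rotation': [-0.3092, -0.1702, 0.4406, 0.8254]}
dock [([346.7, 171.7], 0.97), ([345.0, 294.1], 0.82)]
tray_well [([366.9, 166.9], 0.73), ([374.0, 290.9], 0.73), ([238.1, 194.5], 0.33)]
tool_grip [([292.4, 223.4], 0.53)]
tool_tip [([292.0, 227.8], 0.66)]
stand_seat [([286.1, 247.5], 0.81)]
stand_b [([208.2, 264.0], 0.77)]
```

```bash
python3 - <<'E'
import cv2
a=cv2.imread("pics/top0.png")[90:330,160:480]
cv2.imwrite("pics/top0c.png",cv2.resize(a,(800,600),interpolation=cv2.INTER_CUBIC))
a=cv2.imread("pics/side0.png")[110:350,140:460]
cv2.imwrite("pics/side0c.png",cv2.resize(a,(800,600),interpolation=cv2.INTER_CUBIC))
E
```

```text
(no output)
```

View pics/top0c.png

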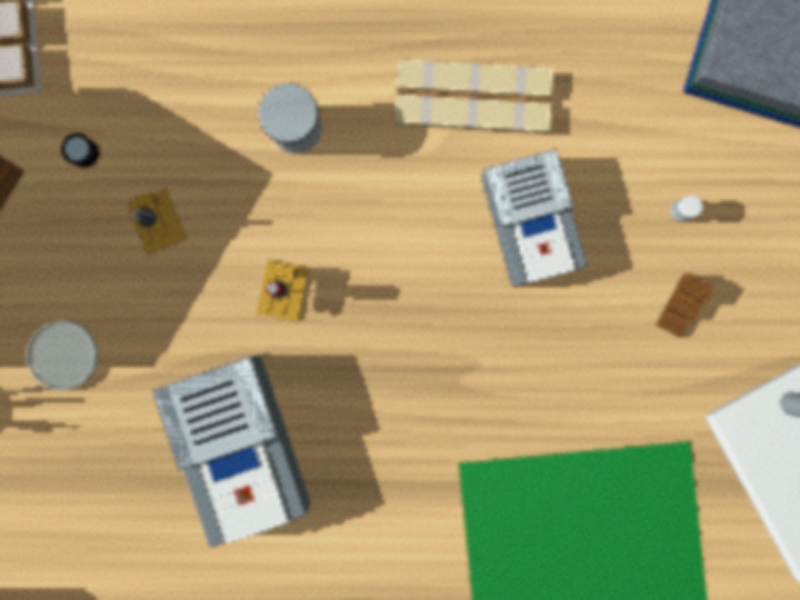

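View pics/side0c.png

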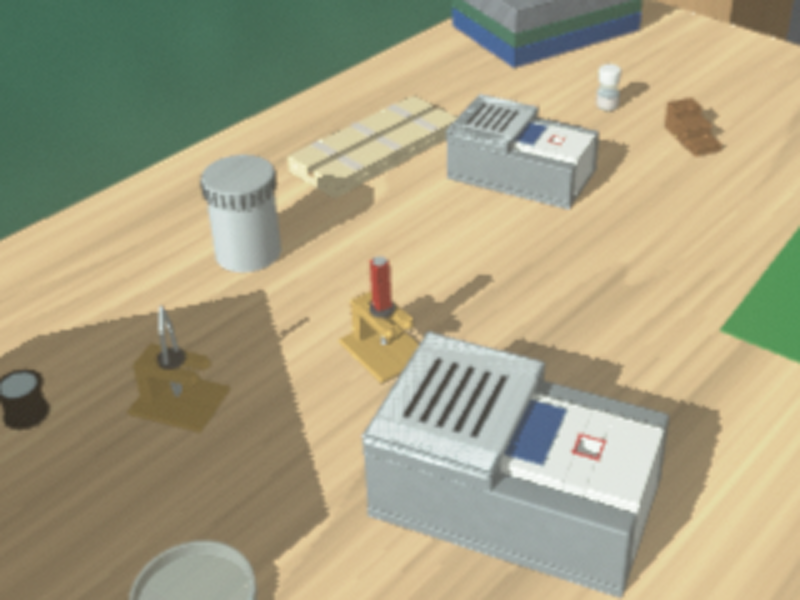

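The top view shows the small dock (upper right, well near px 377,189), the red tool in its stand near (271,205), and the large look-alike dock at the lower left. I'll triangulate these next.

```bash
cat > h.py <<'E'
import numpy as np,cv2
from rig import *
from scipy.spatial.transform import Rotation as R
def cam(c):
    p=camera_params(c);q=np.array(p["rotation"],float)
    M=q if q.shape==(3,3) else R.from_quat(q[[1,2,3,0]]).as_matrix()
    return np.array(p["camera_matrix"]),np.array(p["position"]),M
def ray(cm,u,v):
    K,P,M=cm;d=np.linalg.inv(K)@[u,v,1];return P,M@(d*[1,-1,-1])
def onz(cm,u,v,z):
    P,d=ray(cm,u,v);return P+d*(z-P[2])/d[2]
def proj(cm,X):
    K,P,M=cm;d=(M.T@(np.array(X)-P))*[1,-1,-1];u=K@d;return u[:2]/u[2]
E
python3 - <<'E'
from h import *
T,S=cam("top"),cam("side")
f=lambda c,x,y,z:np.round(onz(c,x,y,z),4)
tp=lambda x,y:(160+x/2.5,90+y/2.5); sp=lambda x,y:(140+x/2.5,110+y/2.5)
print("well",f(T,*tp(544,248),.056),f(S,*sp(557,140),.056))
print("roof corners top",[f(T,*tp(*p),.066) for p in [(483,170),(556,150),(570,205),(497,224)]])
print("drawer front corners",f(T,*tp(584,267),.052),f(T,*tp(514,286),.052))
print("tool top",f(T,*tp(275,287),.105),f(S,*sp(380,261),.105))
print("base",[f(T,*tp(*p),.006) for p in [(269,260),(308,265),(301,321),(258,315)]])
print("standb",f(T,*tp(157,221),.006),"canister",f(T,*tp(290,112),.1))
E
```

```text
well [ 0.5663 -0.242   0.056 ] [ 0.5642 -0.2412  0.056 ]
roof corners top [array([ 0.6621, -0.1653,  0.066 ]), array([ 0.6873, -0.2556,  0.066 ]), array([ 0.6189, -0.2727,  0.066 ]), array([ 0.5951, -0.1827,  0.066 ])]
drawer front corners [ 0.5431 -0.2922  0.052 ] [ 0.519  -0.2052  0.052 ]
tool top [0.5146 0.0864 0.105 ] [0.5132 0.09   0.105 ]
base [array([0.5533, 0.1075, 0.006 ]), array([0.5469, 0.0567, 0.006 ]), array([0.4742, 0.0652, 0.006 ]), array([0.4817, 0.1211, 0.006 ])]
standb [0.6037 0.2547 0.006 ] canister [0.7269 0.0709 0.1   ]
```

Call:
apply_moves(
  increments=[
    [0, 0, -10, 9.7, 100],
    [0, 0, -10, 9.6, 100],
    [0, 0, -10, 9.6, 100],
    [31, -45, 0, 0, 100],
    [31, -45, 0, 0, 100],
  ],
)

```text
t: 1.32
tcp_pos: [0.2969, -0.503, 0.2454]
eef_rot: [0.0, 0.997, -0.071, 0.0]
contact_force: [0.9, -0.2, 0.5]
width: 0.0855
grasp_force: 0.0
```

Call:
apply_moves(
  increments=[
    [31, -45, 0, 0, 100],
    [31, -45, 0, 0, 100],
    [32, -45, 0, 0, 100],
    [32, -45, 0, 0, 100],
    [32, -45, 0, 0, 100],
  ],
)

```text
t: 1.95
tcp_pos: [0.4854, -0.3017, 0.2456]
eef_rot: [0.0, 0.998, -0.07, 0.0]
contact_force: [-0.2, -0.3, 0.2]
width: 0.0855
grasp_force: 0.0
```

Call:
apply_moves(
  increments=[
    [32, -43, 0, 0, 100],
    [0, 0, 0, 0, 100],
    [0, 0, 0, 0, 100],
  ],
)

```text
t: 2.33
tcp_pos: [0.5219, -0.2652, 0.2452]
eef_rot: [0.0, 0.998, -0.07, -0.0]
contact_force: [-0.1, 0.0, -0.4]
width: 0.0855
grasp_force: 0.0
```

```bash
python3 - <<'E'
from h import *
s=sense();print(s["tcp_pos"],R.from_quat(np.array(s["eef_rot"])[[1,2,3,0]]).as_matrix().round(3).tolist())
W=cam("wrist");print(W[1].round(3),W[2].round(3).tolist(),W[0].round(0).tolist())
f=grab_frame("wrist");cv2.imwrite("pics/w1.png",f[:,:,::-1])
for n in ["dock","tray_well","tool_grip","stand_seat"]:
    print(n,[(np.round(d["point"],1).tolist(),round(d["p"],2)) for d in recognise("wrist",n)])
T,S=cam("top"),cam("side")
seat=np.array([.514,.088,.05]);a=np.radians(-8);x=np.array([np.cos(a),np.sin(a),0])
for d in(-.026,.018): print(d,"side crop",(proj(S,seat+x*d)-[140,110])*2.5)
E
```

```text
[ 0.52188908 -0.26522705  0.24523732] [[0.99, -0.14, -0.0], [-0.14, -0.99, -0.0], [-0.0, 0.0, -1.0]]
[ 0.59  -0.275  0.405] [[-0.14, 0.953, 0.268], [-0.99, -0.135, -0.037], [0.001, -0.27, 0.963]] [[360.0, 0.0, 319.0], [0.0, 360.0, 199.0], [0.0, 0.0, 1.0]]
dock [([267.3, 80.9], 0.67), ([18.0, 311.4], 0.61)]
tray_well [([287.4, 123.1], 0.67), ([468.8, 156.9], 0.46)]
tool_grip []
stand_seat [([19.2, 210.5], 0.88)]
-0.026 side crop [401.408147   322.05884195]
0.018 side crop [371.38405606 298.35447715]
```

View pics/w1.png

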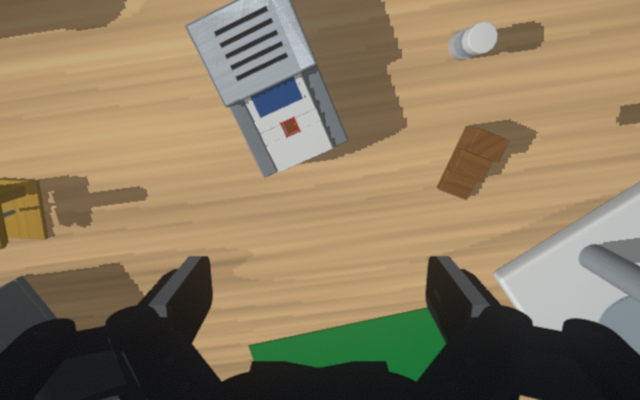

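The wrist view shows the small dock with its well at about (290,127) and the tool stand at the left edge. I'll measure the well and the dock yaw from this frame.

```bash
python3 - <<'E'
from h import *
W=cam("wrist");f=cv2.imread("pics/w1.png")
def red(f,roi):
    x0,y0,x1,y1=roi;b,g,r=[f[y0:y1,x0:x1,i].astype(int) for i in range(3)]
    ys,xs=np.nonzero((r-g>60)&(r-b>60));return np.c_[xs+x0,ys+y0].astype(np.float32)
p=red(f,(265,105,315,150));print(len(p),cv2.minAreaRect(p))
c=cv2.minAreaRect(p)[0];print("well",onz(W,*c,.056).round(4))
bx=cv2.boxPoints(cv2.minAreaRect(p));B=np.array([onz(W,*q,.056) for q in bx]);e=np.diff(np.r_[B,B[:1]],axis=0)
print("edges",np.linalg.norm(e,axis=1).round(4),np.degrees(np.arctan2(e[:,1],e[:,0])).round(1))
# roof sides from picture
for a,b,z in[((187,26),(227,106),.066),((227,106),(314,66),.066),((268,176),(346,143),.052),((316,68),(346,143),.052)]:
    d=onz(W,*b,z)-onz(W,*a,z);print(np.linalg.norm(d).round(4),np.degrees(np.arctan2(d[1],d[0])).round(1))
cv2.imwrite("pics/well1.png",cv2.resize(f[100:160,255:325],None,fx=8,fy=8,interpolation=cv2.INTER_CUBIC))
E
```

```text
93 ((289.9520568847656, 126.79450988769531), (15.641751289367676, 14.979666709899902), 65.55604553222656)
well [ 0.5678 -0.2457  0.056 ]
edges [0.0143 0.0145 0.0144 0.0146] [ -74.4 -164.1  105.8   15.3]
0.0731 -164.1
0.0865 -74.8
0.084 -75.2
0.0748 -165.3
```

Call:
apply_moves(
  increments=[
    [-8.5, -49.7, 0, 0, 100],
    [-8.5, -49.7, 0, 0, 100],
    [-8.5, -49.7, 0, 0, 100],
    [-8.5, -49.7, 0, 0, 100],
    [-8.5, -49.7, 0, 0, 100],
  ],
)

```text
t: 3.2
tcp_pos: [0.5145, -0.0121, 0.2457]
eef_rot: [0.0, 0.997, -0.071, 0.0]
contact_force: [1.0, 0.2, 0.2]
width: 0.0854
grasp_force: 0.0
```

Call:
apply_moves(
  increments=[
    [-8.5, -49.7, 0, 0, 100],
    [-8.5, -49.7, 0, 0, 100],
    [0, 0, 15, 0, 100],
    [0, 0, 0, 0, 100],
    [0, 0, 0, 0, 100],
  ],
)

```text
t: 3.82
tcp_pos: [0.5122, 0.0859, 0.2305]
eef_rot: [0.0, 0.997, -0.072, -0.0]
contact_force: [-0.4, -0.8, -0.3]
width: 0.0854
grasp_force: 0.0
```

```bash
python3 - <<'E'
from h import *
s=sense();print(s["tcp_pos"])
W=cam("wrist")
f=grab_frame("wrist")[:,:,::-1].copy();cv2.imwrite("pics/w2.png",f)
for n in ["tool_grip","tool_tip","stand_seat"]:
    print(n,[(np.round(d["point"],1).tolist(),round(d["p"],2)) for d in recognise("wrist",n)])
b,g,r=[f[:,:,i].astype(int) for i in range(3)]
m=((r-g>50)&(r-b>50)).astype(np.uint8);n,l,st,c=cv2.connectedComponentsWithStats(m)
for i in range(1,n):
    if st[i,4]>30: print(st[i],c[i])
print(W[1])
cv2.imwrite("pics/w2c.png",cv2.resize(f[120:320,190:450],None,fx=3,fy=3,interpolation=cv2.INTER_CUBIC))
E
```

```text
[0.51217853 0.08593994 0.23045081]
tool_grip [([315.5, 171.0], 0.7)]
tool_tip [([316.5, 175.4], 0.88)]
stand_seat [([315.4, 156.6], 0.69), ([609.3, 49.8], 0.4)]
[305 164  20  27 209] [313.63636364 174.04784689]
[0.58059457 0.07596669 0.39025831]
```

View pics/w2c.png

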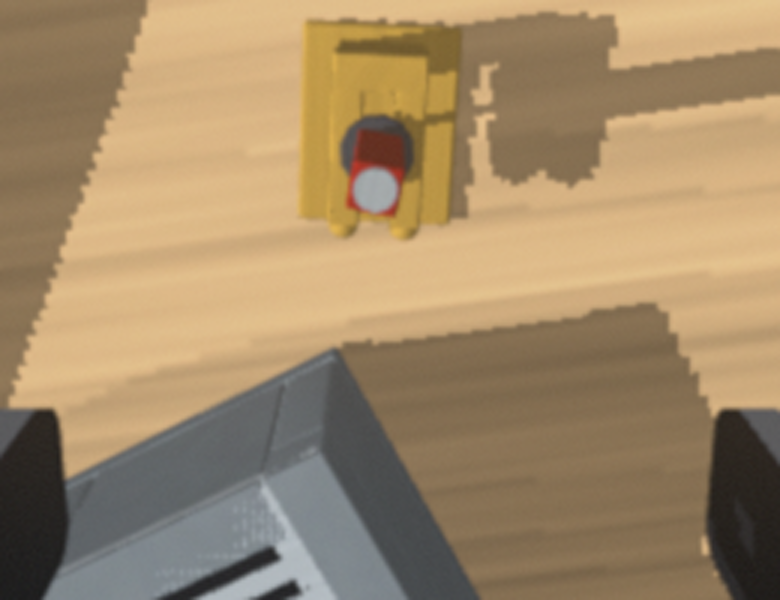

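The tool stands in the slot with its handle top at about px (315,183). The post is on the far side (+x), and the handle looks turned slightly against the stand.

```bash
python3 - <<'E'
from h import *
W=cam("wrist");f=cv2.imread("pics/w2.png")
roi=f[155:200,295:335];hsv=cv2.cvtColor(roi,cv2.COLOR_BGR2HSV).astype(int)
H,S,V=hsv[...,0],hsv[...,1],hsv[...,2]
bright=((H<8)|(H>172))&(S>120)&(V>165); silver=(S<60)&(V>140)
m=(bright|silver).astype(np.uint8)
print("\n".join("".join("S" if silver[i,j] else "R" if bright[i,j] else "r" if (((H<8)|(H>172))&(S>120))[i,j] else "." for j in range(40)) for i in range(45)))
n,l,st,c=cv2.connectedComponentsWithStats(m);k=1+np.argmax(st[1:,4])
ys,xs=np.nonzero(l==k);r=cv2.minAreaRect(np.c_[xs+295,ys+155].astype(np.float32));print(r)
print("top",onz(W,*r[0],.105).round(4))
ys,xs=np.nonzero(silver);c=(xs.mean()+295,ys.mean()+155);print(c,"silver ctr",onz(W,*c,.105).round(4))
g=lambda x,y,z:onz(W,190+x/3,120+y/3,z).round(4)
print("bigdock corner",g(337,350,.09),g(337,350,.07))
a,b=g(303,20,.006),g(301,216,.006);print("base left edge",a,b,np.degrees(np.arctan2(*(a-b)[[1,0]])))
a,b=g(461,28,.006),g(450,223,.006);print("base right edge",a,b,np.degrees(np.arctan2(*(a-b)[[1,0]])))
print("tines ends",g(343,229,.05),g(404,231,.05))
print("tool axis at tcp expected px",proj(W,[.5122,.0859,.105]))
E
```

```text
........................................
........................................
........................................
........................................
........................................
........................................
........................................
........................................
...............rrr......................
..............rrrrrrrrr.................
..............rrrrrrrrrrrrr.............
..............rrrrrrrrrrrrrrr...........
..............rrrrrrrrrrrrrrr...........
..............rrrrrrrrrrrrrrr...........
.............rrrrrrrrrrrrrrrr...........
.............rrrrrrrrrrrrrrrr...........
.............rrrrrrrrrrrrrrrr...........
.............rrrrrrrrrrrrrrrr...........
.............rrrrrrrrrrrrrrrrr..........
............rRrrrrrrrrrrrrrrr...........
............rRRrrrr...rrrrrrrr..........
............rRRr..SSSSS.rrrrrr..........
............rRR.SSSSSSSSS.rrrr..........
............RR.SSSSSSSSSSSrrrr..........
............R.SSSSSSSSSSSSSrr...........
............RSSSSSSSSSSSSSS.r...........
.............SSSSSSSSSSSSSS.......
[... 606 characters left out ...]
...............
........................................
........................................
........................................
((313.85882568359375, 182.6352996826172), (15.402064323425293, 14.317411422729492), 12.528807640075684)
top [0.516 0.09  0.105]
(np.float64(314.6607142857143), np.float64(182.8095238095238)) silver ctr [0.5158 0.0894 0.105 ]
bigdock corner [0.4652 0.108  0.09  ] [0.4575 0.1101 0.07  ]
base left edge [0.5566 0.1095 0.006 ] [0.4869 0.1217 0.006 ] -9.928239513037521
base right edge [0.546  0.0551 0.006 ] [0.4765 0.0678 0.006 ] -10.355621294896014
tines ends [0.4913 0.1037 0.05  ] [0.4878 0.0841 0.05  ]
tool axis at tcp expected px [319.50161333 186.47269785]
```

Call:
apply_moves(
  increments=[
    [0, 0, 20, 5, 80],
    [2, -3.8, 40, 0, 60],
    [0, 0, 40, 0, 60],
    [0, 0, 35, 0, 60],
    [0, 0, 14.5, 0, 60],
  ],
  grip_force=80,
)

```text
t: 4.65
tcp_pos: [0.5137, 0.0906, 0.0791]
eef_rot: [0.0, 0.993, -0.114, -0.001]
contact_force: [0.1, -1.0, 0.3]
width: 0.0513
grasp_force: 0.0
```

Call:
apply_moves(
  increments=[
    [0, 0, 0, 0, 60],
    [0, 0, 0, 0, 60],
  ],
)

```text
t: 4.9
tcp_pos: [0.5159, 0.0914, 0.0824]
eef_rot: [-0.0, 0.994, -0.114, 0.001]
contact_force: [0.3, -0.1, 0.8]
width: 0.0515
grasp_force: 0.0
```

```bash
python3 - <<'E'
from h import *
s=sense();print(s["tcp_pos"],s["contact_force"],s["width"])
f=grab_frame("wrist")[:,:,::-1].copy();cv2.imwrite("pics/w3.png",f[100:400,120:520])
E
```

```text
[0.51585666 0.09137211 0.08240593] [ 0.27308755 -0.07371832  0.84999612] 0.051467565230602794
```

View pics/w3.png

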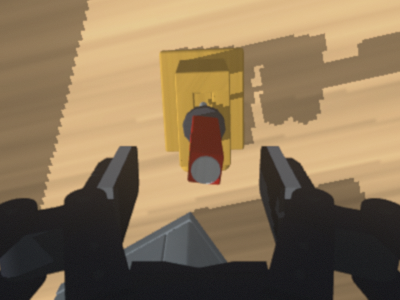

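The handle sits between the pads, about 2 mm toward the right pad. I'll recentre and close.

Call:
apply_moves(
  increments=[
    [0, 2.3, 0, 0, 60],
    [0, 0, 0, 0, 30],
    [0, 0, 0, 0, 10],
    [0, 0, 0, 0, 0],
    [0, 0, 0, 0, 0],
  ],
  grip_force=80,
)

```text
t: 5.58
tcp_pos: [0.5146, 0.089, 0.0814]
eef_rot: [-0.0, 0.994, -0.114, 0.0]
contact_force: [-0.4, 0.2, 5.7]
width: 0.011
grasp_force: 78.3
```

Call:
apply_moves(
  increments=[
    [0, 0, 0, 0, 0],
    [0, 0, 0, 0, 0],
  ],
)

```text
t: 5.82
tcp_pos: [0.5146, 0.089, 0.0814]
eef_rot: [-0.0, 0.994, -0.114, 0.0]
contact_force: [-1.3, -0.5, 5.4]
width: 0.0107
grasp_force: 78.3
```

Call:
apply_moves(
  increments=[
    [0, 0, -5, 0, 0],
    [0, 0, -10, 0, 0],
    [0, 0, -20, 0, 0],
    [0, 0, -20, 0, 0],
    [0, 0, -20, 0, 0],
  ],
)

```text
t: 6.45
tcp_pos: [0.5141, 0.0889, 0.157]
eef_rot: [-0.0, 0.994, -0.114, 0.0]
contact_force: [-0.7, -0.5, -0.2]
width: 0.0104
grasp_force: 78.3
```

Call:
apply_moves(
  increments=[
    [0, 0, 0, 0, 0],
    [0, 0, 0, 0, 0],
  ],
)

```text
t: 6.7
tcp_pos: [0.5138, 0.0888, 0.1552]
eef_rot: [0.0, 0.994, -0.114, -0.0]
contact_force: [-0.6, 0.1, -1.4]
width: 0.0109
grasp_force: 78.3
```

```bash
python3 - <<'E'
from h import *
s=sense();print(s["tcp_pos"],s["contact_force"],s["width"])
f=grab_frame("wrist")[:,:,::-1].copy();cv2.imwrite("pics/w4.png",f)
for c in ["side","top"]:
    f=grab_frame(c)[:,:,::-1].copy();cv2.imwrite(f"pics/{c}4.png",f)
    for n in ["tool_grip","tool_tip"]:
        print(c,n,[(np.round(d["point"],1).tolist(),round(d["p"],2)) for d in recognise(c,n)])
S=cam("side");T=cam("top");p=s["tcp_pos"]
print(proj(S,p),proj(S,p-np.array([0,0,.072])))
f=cv2.imread("pics/side4.png")[120:270,220:370]
g=cv2.imread("pics/w4.png")[100:400,170:470]
cv2.imwrite("pics/c4.png",np.hstack([cv2.resize(f,(400,400),interpolation=cv2.INTER_CUBIC),cv2.resize(g,(400,400))]))
E
```

```text
[0.51383052 0.08884569 0.15522018] [-0.59657438  0.06910219 -1.35996732] 0.010862571992329704
side tool_grip [([290.2, 201.9], 0.49)]
side tool_tip [([290.9, 202.7], 0.8)]
top tool_grip []
top tool_tip []
[291.16240738 195.28680853] [292.56839185 221.83311764]
```

View pics/c4.png

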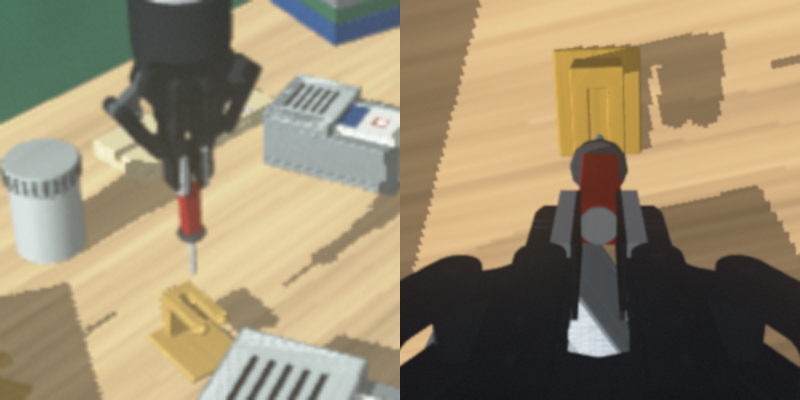

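The tool hangs straight in the jaws with no slip: the tip is at side px (292.6,222), as predicted. I'll carry it over the well.

Call:
apply_moves(
  increments=[
    [8, 20, -5, 0, 0],
    [18, 44, 0, 0, 0],
    [18, 44, 0, 0, 0],
    [18, 44, 0, 0, 0],
    [18, 44, 0, 0, 0],
  ],
)

```text
t: 7.68
tcp_pos: [0.548, -0.1216, 0.1608]
eef_rot: [-0.0, 0.994, -0.114, 0.0]
contact_force: [0.3, 0.7, 0.5]
width: 0.011
grasp_force: 78.3
```

Call:
apply_moves(
  increments=[
    [18, 44, 0, 0, 0],
    [18, 44, 0, 0, 0],
    [10, 27.4, 5, 0, 0],
    [0, 0, 0, 0, 0],
    [0, 0, 0, 0, 0],
  ],
)

```text
t: 8.3
tcp_pos: [0.5667, -0.2418, 0.1556]
eef_rot: [-0.001, 0.994, -0.113, -0.0]
contact_force: [0.4, 0.1, 0.1]
width: 0.0109
grasp_force: 78.3
```

```bash
python3 - <<'E'
from h import *
s=sense();p=s["tcp_pos"];print(p,s["contact_force"])
C={}
for c in ["wrist","side","top"]:
    C[c]=cam(c);f=grab_frame(c)[:,:,::-1].copy();cv2.imwrite(f"pics/{c}5.png",f)
    for n in ["tray_well","tool_tip"]:
        print(c,n,[(np.round(d["point"],1).tolist(),round(d["p"],2)) for d in recognise(c,n)])
    print("tip exp",proj(C[c],p-np.array([0,0,.0714])),"foot of axis at .056",proj(C[c],[p[0],p[1],.056]))
f=cv2.imread("pics/side5.png")[110:210,310:410]
w=cv2.imread("pics/wrist5.png")[80:280,220:420]
cv2.imwrite("pics/c5.png",np.hstack([cv2.resize(f,(400,400),interpolation=cv2.INTER_CUBIC),cv2.resize(w,(400,400),interpolation=cv2.INTER_CUBIC)]))
E
```

```text
[ 0.56672423 -0.24183433  0.15555873] [0.43280618 0.14247282 0.12622183]
wrist tray_well [([319.8, 184.1], 0.88), ([16.0, 307.5], 0.25)]
wrist tool_tip [([288.2, 126.6], 0.74), ([323.1, 239.3], 0.6)]
tip exp [318.27968285 205.59941811] foot of axis at .056 [318.32043743 194.75296355]
side tray_well [([375.6, 292.0], 0.69), ([363.9, 167.8], 0.64), ([207.5, 264.0], 0.47)]
side tool_tip [([361.2, 140.1], 0.49)]
tip exp [362.68169878 156.83017818] foot of axis at .056 [362.21869945 165.59790805]
top tray_well [([257.1, 291.6], 0.63)]
top tool_tip [([221.0, 177.1], 0.42)]
tip exp [378.91246014 188.35489285] foot of axis at .056 [377.54918654 189.07099793]
```

View pics/c5.png

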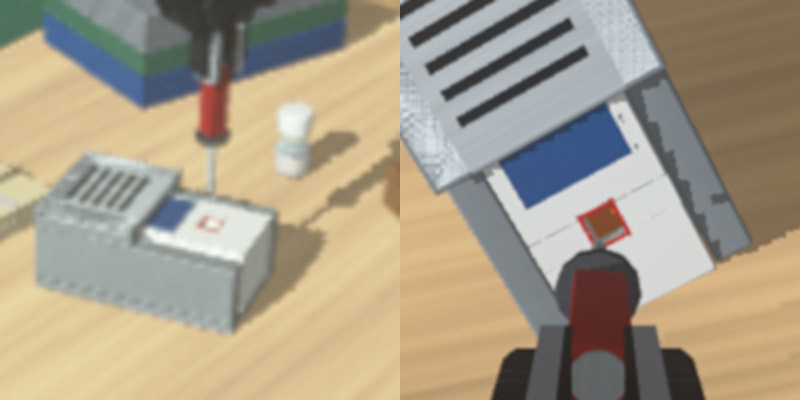

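```bash
python3 - <<'E'
from h import *
W=cam("wrist");f=cv2.imread("pics/wrist5.png")
b,g,r=[f[:,:,i].astype(int) for i in range(3)]
m=((r-g>45)&(r-b>45)).astype(np.uint8)[170:206,300:345]
print("\n".join("".join("#" if v else "." for v in row) for row in m))
ys,xs=np.nonzero(m);q=cv2.minAreaRect(np.c_[xs+300,ys+170].astype(np.float32));print(q)
print("well",onz(W,*q[0],.056))
cv2.imwrite("pics/z5.png",cv2.resize(f[170:220,290:350],None,fx=12,fy=12,interpolation=cv2.INTER_NEAREST))
E
```

```text
.............................................
.............................................
.............................................
.............................................
.............................................
.............................................
.............................................
.............................................
.............................................
........................##...................
........................###..................
......................######.................
....................########.................
..................###########................
................#############................
..............################...............
............##################...............
..........#####################..............
........#######################..............
.........###..##################.............
.........###...##################............
..........##....#################............
..........###...##################...........
...........##....###########...###...........
...........###...##########.....###..........
............###...######........###..........
.............##....####........#####.........
.............###...##.........#####..........
..............##............#####............
..............###.........#####..............
...............##.......#####................
................#.....#####..................
......................###....................
.............................................
.............................................
.............................................
((321.57073974609375, 192.12734985351562), (20.591259002685547, 20.29987335205078), 60.945396423339844)
well [ 0.56805883 -0.24551049  0.056     ]
```

View pics/z5.png

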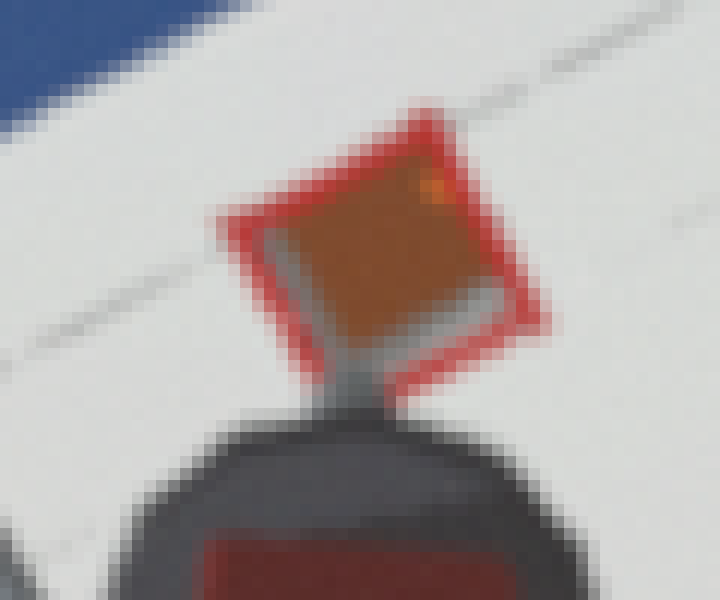

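Call:
apply_moves(
  increments=[
    [0.8, 1, 8, 0, 0],
    [0, 0, 8, 0, 0],
    [0, 0, 8, 0, 0],
    [0, 0, 5, 0, 0],
    [0, 0, 3, 0, 0],
  ],
)

```text
t: 9.38
tcp_pos: [0.5671, -0.244, 0.1233]
eef_rot: [-0.0, 0.994, -0.114, -0.0]
contact_force: [0.6, -0.7, -0.4]
width: 0.0107
grasp_force: 78.3
```

Call:
apply_moves(
  increments=[
    [0, 0, 2, 0, 0],
    [0, 0, 0, 0, 0],
    [0, 0, 0, 0, 0],
  ],
)

```text
t: 9.75
tcp_pos: [0.5673, -0.2441, 0.1221]
eef_rot: [0.0, 0.994, -0.114, 0.0]
contact_force: [-0.8, 0.4, -0.5]
width: 0.0107
grasp_force: 78.3
```

Call:
apply_moves(
  increments=[
    [0, 0, 2, 0, 0],
    [0, 0, 2, 0, 0],
    [0, 0, 0, 0, 0],
    [0, 0, 0, 0, 0],
  ],
)

```text
t: 10.25
tcp_pos: [0.5674, -0.2441, 0.1181]
eef_rot: [0.0, 0.994, -0.114, 0.0]
contact_force: [-0.0, -1.0, 2.3]
width: 0.0107
grasp_force: 78.5
```

Call:
apply_moves(
  increments=[
    [0, 0, 1, 0, 0],
    [0, 0, 1, 0, 0],
    [0, 0, 0, 0, 0],
    [0, 0, 0, 0, 0],
  ],
)

```text
t: 10.75
tcp_pos: [0.5673, -0.2441, 0.1159]
eef_rot: [-0.0, 0.994, -0.114, 0.0]
contact_force: [0.6, -0.5, 3.2]
width: 0.0111
grasp_force: 78.7
```

Call:
apply_moves(
  increments=[
    [0, 0, 1, 0, 0],
    [0, 0, 1, 0, 0],
    [0, 0, 0, 0, 0],
    [0, 0, 0, 0, 0],
  ],
)

```text
t: 11.25
tcp_pos: [0.5673, -0.2441, 0.1139]
eef_rot: [-0.0, 0.994, -0.114, 0.0]
contact_force: [0.0, 0.0, 4.5]
width: 0.0106
grasp_force: 78.8
```

Call:
apply_moves(
  increments=[
    [0, 0, 1, 0, 0],
    [0, 0, 0.5, 0, 0],
    [0, 0, 0, 0, 0],
    [0, 0, 0, 0, 0],
  ],
)

```text
t: 11.75
tcp_pos: [0.5672, -0.2441, 0.1124]
eef_rot: [-0.0, 0.994, -0.114, 0.0]
contact_force: [-0.1, -0.9, 4.3]
width: 0.011
grasp_force: 79.0
```

Call:
apply_moves(
  increments=[
    [0, 0, 0.5, 0, 0],
    [0, 0, 0.5, 0, 0],
    [0, 0, 0, 0, 0],
    [0, 0, 0, 0, 0],
  ],
)

```text
t: 12.25
tcp_pos: [0.5677, -0.2442, 0.1122]
eef_rot: [0.0, 0.994, -0.114, 0.001]
contact_force: [-0.5, -0.4, 8.5]
width: 0.0109
grasp_force: 79.4
```

The button is at its firm stop (about 9 N with roughly 0.8 mm overtravel). Next I'll push gently along the dock's -x.

Call:
apply_moves(
  increments=[
    [-1.3, 0.7, 0, 0, 0],
    [-1.3, 0.7, 0, 0, 0],
    [-1.3, 0.7, 0, 0, 0],
    [0, 0, 0, 0, 0],
  ],
)

```text
t: 12.75
tcp_pos: [0.5638, -0.2449, 0.1121]
eef_rot: [-0.0, 0.994, -0.113, 0.001]
contact_force: [1.0, 0.3, 6.7]
width: 0.0105
grasp_force: 79.3
```

Call:
apply_moves(
  increments=[
    [-1.8, 1, 0, 0, 0],
    [-1.8, 1, 0, 0, 0],
    [-1.8, 1, 0, 0, 0],
    [-1.8, 1, 0, 0, 0],
    [0, 0, 0, 0, 0],
  ],
)

```text
t: 13.38
tcp_pos: [0.5559, -0.2472, 0.1122]
eef_rot: [-0.0, 0.994, -0.113, 0.001]
contact_force: [1.8, 0.9, 7.3]
width: 0.0103
grasp_force: 79.3
```

Call:
apply_moves(
  increments=[
    [-2.6, 1.4, 0, 0, 0],
    [-2.6, 1.4, 0, 0, 0],
    [-2.6, 1.4, 0, 0, 0],
    [-2.6, 1.4, 0, 0, 0],
    [0, 0, 0, 0, 0],
  ],
)

```text
t: 14.0
tcp_pos: [0.5444, -0.2504, 0.1122]
eef_rot: [-0.0, 0.994, -0.114, 0.001]
contact_force: [1.3, 0.1, 6.8]
width: 0.0105
grasp_force: 79.3
```

Call:
apply_moves(
  increments=[
    [-2.6, 1.4, 0, 0, 0],
    [-2.6, 1.4, 0, 0, 0],
    [-2.6, 1.4, 0, 0, 0],
    [-2.6, 1.4, 0, 0, 0],
    [0, 0, 0, 0, 0],
  ],
)

```text
t: 14.62
tcp_pos: [0.533, -0.2535, 0.1121]
eef_rot: [-0.0, 0.994, -0.114, 0.001]
contact_force: [1.2, 0.6, 8.3]
width: 0.0108
grasp_force: 79.3
```

Call:
apply_moves(
  increments=[
    [-2.2, 1.2, 0, 0, 0],
    [-2.2, 1.2, 0, 0, 0],
    [-2.2, 1.2, 0, 0, 0],
    [-2.2, 1.2, 0, 0, 0],
    [0, 0, 0, 0, 0],
  ],
)

```text
t: 15.25
tcp_pos: [0.5234, -0.2562, 0.1122]
eef_rot: [-0.0, 0.994, -0.114, 0.001]
contact_force: [1.4, 0.2, 7.2]
width: 0.0106
grasp_force: 79.3
```

Still sliding freely, 45.9 mm along. I'll approach the stop in small steps.

Call:
apply_moves(
  increments=[
    [-1.3, 0.7, 0, 0, 0],
    [-0.9, 0.5, 0, 0, 0],
    [0, 0, 0, 0, 0],
    [0, 0, 0, 0, 0],
  ],
)

```text
t: 15.75
tcp_pos: [0.5212, -0.2568, 0.1122]
eef_rot: [-0.0, 0.994, -0.113, 0.001]
contact_force: [0.8, 0.1, 7.3]
width: 0.0107
grasp_force: 79.3
```

Call:
apply_moves(
  increments=[
    [-0.9, 0.5, 0, 0, 0],
    [-0.9, 0.5, 0, 0, 0],
    [0, 0, 0, 0, 0],
    [0, 0, 0, 0, 0],
  ],
)

```text
t: 16.25
tcp_pos: [0.5192, -0.2574, 0.1121]
eef_rot: [-0.0, 0.994, -0.113, 0.001]
contact_force: [1.6, 0.7, 6.0]
width: 0.0109
grasp_force: 79.3
```

Call:
apply_moves(
  increments=[
    [-0.9, 0.5, 0, 0, 0],
    [-0.9, 0.5, 0, 0, 0],
    [0, 0, 0, 0, 0],
    [0, 0, 0, 0, 0],
  ],
)

```text
t: 16.75
tcp_pos: [0.5173, -0.2578, 0.1121]
eef_rot: [-0.0, 0.994, -0.113, 0.001]
contact_force: [2.3, 0.8, 6.9]
width: 0.0106
grasp_force: 79.2
```

Call:
apply_moves(
  increments=[
    [-0.9, 0.5, 0, 0, 0],
    [0, 0, 0, 0, 0],
    [0, 0, 0, 0, 0],
  ],
)

```text
t: 17.12
tcp_pos: [0.5165, -0.2579, 0.1121]
eef_rot: [-0.0, 0.994, -0.113, 0.001]
contact_force: [2.8, 0.2, 6.0]
width: 0.0108
grasp_force: 79.2
```

Call:
apply_moves(
  increments=[
    [-0.9, 0.5, 0, 0, 0],
    [0, 0, 0, 0, 0],
    [0, 0, 0, 0, 0],
  ],
)

```text
t: 17.5
tcp_pos: [0.5156, -0.2581, 0.1121]
eef_rot: [-0.0, 0.994, -0.113, 0.001]
contact_force: [3.1, 0.5, 6.2]
width: 0.0112
grasp_force: 79.2
```

```bash
python3 - <<'E'
from h import *
s=sense();p=s["tcp_pos"];print(p,s["contact_force"],s["torque"])
C={}
for c in ["wrist","side"]:
    C[c]=cam(c);f=grab_frame(c)[:,:,::-1].copy();cv2.imwrite(f"pics/{c}6.png",f)
f=cv2.imread("pics/side6.png")[110:210,310:410]
w=cv2.imread("pics/wrist6.png")[80:280,220:420]
cv2.imwrite("pics/c6.png",np.hstack([cv2.resize(f,(400,400),interpolation=cv2.INTER_CUBIC),cv2.resize(w,(400,400),interpolation=cv2.INTER_CUBIC)]))
E
```

```text
[ 0.51563122 -0.25805624  0.11205845] [3.09928116 0.5410517  6.18453395] [ 0.43705227 -0.82350084  0.01512492]
```

View pics/c6.png

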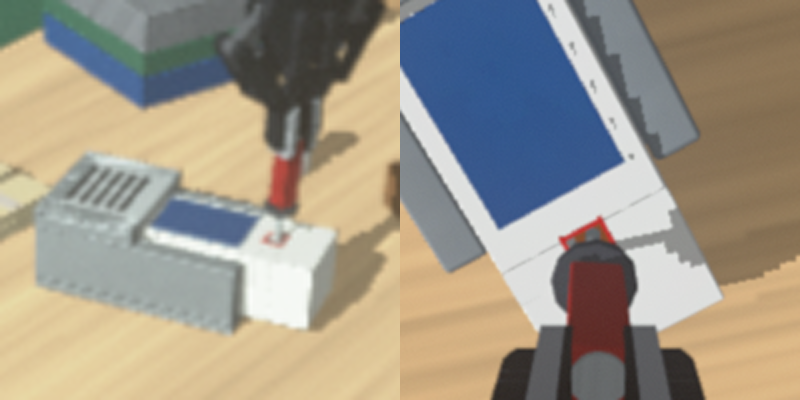

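```bash
python3 - <<'E'
from h import *
W=cam("wrist");S=cam("side")
g=lambda x,y,z:onz(W,220+(x-400)/2,80+y/2,z)
u=np.array([-.964,-.266,0])
a,b=g(663,158,.052),g(722,298,.056);print("wrist front vs rail",(b-a).round(4),(b-a)@u)
s=lambda x,y:onz(S,310+x/4,110+y/4,.056)
print("side well shift",(s(273,240)-s(210,223)).round(4),(s(273,240)-s(210,223))@u)
# side image registration of well / drawer front: red mask
for k in (5,6):
    f=cv2.imread(f"pics/side{k}.png");b_,g_,r=[f[:,:,i].astype(int) for i in range(3)]
    m=((r-g_>25)&(r-b_>25)).astype(np.uint8)[160:180,355:390];print("\n".join("".join("#" if v else "." for v in row) for row in m))
# wrist: red outline back edge
f=cv2.imread("pics/wrist6.png");b_,g_,r=[f[:,:,i].astype(int) for i in range(3)]
m=((r-g_>45)&(r-b_>45)).astype(np.uint8)[185:212,294:334];print("\n".join("".join("#" if v else "." for v in row) for row in m))
E
```

```text
wrist front vs rail [-0.0475 -0.0091  0.004 ] 0.04818188288301583
side well shift [-0.0462 -0.01    0.    ] 0.04715949391249103
........................######.....
.........................###......#
.........................#.#....##.
...............................##..
......#..................#....#....
.....#....#..................#....#
....##...........................##
.......##..........................
...................................
...................................
...................................
...................................
...................................
...................................
...................................
..................................#
.................................#.
.................................#.
...................................
...............................#...
......................########.....
.......................#####......#
.........................#....#..##
...............................###.
................................#..
...................................
...................................

[... 874 characters left out ...]
...
.............######.......#####.........
...........#######.........####.........
.........#########.........#####........
......############.........######.......
.....#######..####..........#####.......
......####...................#####......
......####.....................###......
.......###..............................
.......####.............................
........###.............................
........................................
........................................
........................................
........................................
........................................
........................................
............#...........................
```

```bash
python3 - <<'E'
from h import *
W=cam("wrist");K,P,M=W
u=np.array([-.964,-.266,0])
P5=P+np.array([.56672,-.24183,.15556])-np.array([.51563,-.25806,.11206])
for a,b in[((308,188),(298.5,199)),((324.5,179),(319.5,188))]:
    x=onz(W,*b,.056)-onz((K,P5,M),*a,.056);print(x.round(4),x@u)
E
```

```text
[-0.0466 -0.0125  0.    ] 0.04822938888046882
[-0.0466 -0.0134  0.    ] 0.04844122466157148
```

The drawer measures about 48 mm out, at its stop, with the button still held. I'll lift so the latch engages, relieve the side load, then withdraw the pin.

Call:
apply_moves(
  increments=[
    [0, 0, -3, 0, 0],
    [0, 0, -3, 0, 0],
    [0, 0, -3, 0, 0],
    [0, 0, -1, 0, 0],
    [0, 0, 0, 0, 0],
  ],
)

```text
t: 18.23
tcp_pos: [0.5139, -0.2587, 0.1209]
eef_rot: [-0.0, 0.994, -0.114, -0.0]
contact_force: [1.6, 0.7, -1.8]
width: 0.0105
grasp_force: 78.3
```

Call:
apply_moves(
  increments=[
    [2.2, -1.2, 0, 0, 0],
    [0, 0, -4, 0, 0],
    [0, 0, -10, 0, 0],
    [0, 0, -15, 0, 0],
    [0, 0, -10, 0, 0],
  ],
)

```text
t: 18.85
tcp_pos: [0.517, -0.2584, 0.1622]
eef_rot: [0.0, 0.994, -0.114, 0.001]
contact_force: [0.4, -0.6, -0.5]
width: 0.0108
grasp_force: 78.3
```

Call:
apply_moves(
  increments=[
    [0, 0, 0, 0, 0],
    [0, 0, 0, 0, 0],
  ],
)

```text
t: 19.1
tcp_pos: [0.5164, -0.2581, 0.1601]
eef_rot: [-0.0, 0.994, -0.114, -0.0]
contact_force: [0.4, -0.6, 0.1]
width: 0.0105
grasp_force: 78.3
```

```bash
python3 - <<'E'
from h import *
s=sense();p=s["tcp_pos"];print(p,s["contact_force"])
C={}
for c in ["wrist","side"]:
    C[c]=cam(c);f=grab_frame(c)[:,:,::-1].copy();cv2.imwrite(f"pics/{c}7.png",f)
    print(proj(C[c],p-np.array([0,0,.0714])),proj(C[c],p+np.array([0,0,.0236])))
f=cv2.imread("pics/side7.png")[110:210,310:410]
w=cv2.imread("pics/wrist7.png")[130:330,220:420]
cv2.imwrite("pics/c7.png",np.hstack([cv2.resize(f,(400,400),interpolation=cv2.INTER_CUBIC),cv2.resize(w,(400,400),interpolation=cv2.INTER_CUBIC)]))
E
```

```text
[ 0.5163626  -0.25805772  0.16008279] [ 0.42933873 -0.62278756  0.11702395]
[318.21371111 205.63417817] [318.12635691 271.18055279]
[381.35315259 159.16562863] [383.89094176 127.41326159]
```

View pics/c7.png

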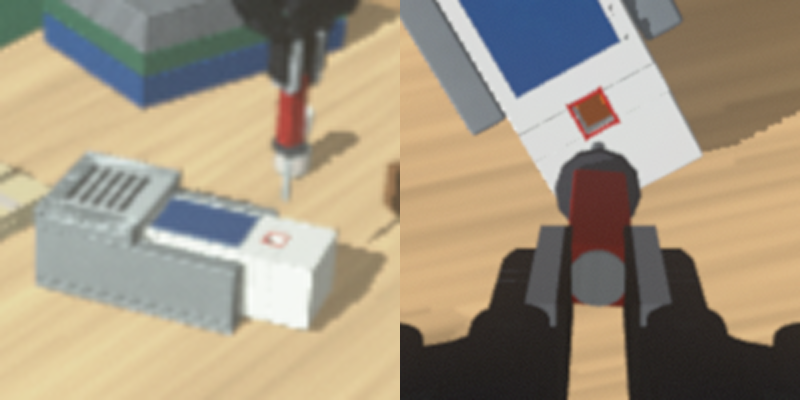

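Call:
apply_moves(
  increments=[
    [-6, -24, 0, 0, 0],
    [-10.5, -44, 0, 0, 0],
    [-10.5, -44, 0, 0, 0],
    [-10.5, -44, 0, 0, 0],
    [-10.5, -44, 0, 0, 0],
  ],
)

```text
t: 19.82
tcp_pos: [0.5146, -0.051, 0.16]
eef_rot: [-0.0, 0.994, -0.114, -0.0]
contact_force: [0.5, 0.6, -0.7]
width: 0.0102
grasp_force: 78.4
```

Call:
apply_moves(
  increments=[
    [-10.5, -44, 0, 0, 0],
    [-10.5, -44, 0, 0, 0],
    [-7, -30, 0, 0, 0],
    [-4.5, -19.7, 0, 0, 0],
    [0, 0, 0, 0, 0],
  ],
)

```text
t: 20.45
tcp_pos: [0.5139, 0.0909, 0.16]
eef_rot: [-0.0, 0.994, -0.112, -0.0]
contact_force: [-0.4, -1.0, -1.0]
width: 0.0106
grasp_force: 78.4
```

Call:
apply_moves(
  increments=[
    [0, 0, 0, 0, 0],
    [0, 0, 0, 0, 0],
  ],
)

```text
t: 20.7
tcp_pos: [0.5145, 0.0876, 0.1602]
eef_rot: [0.0, 0.993, -0.115, -0.0]
contact_force: [-0.0, -0.2, -0.5]
width: 0.011
grasp_force: 78.4
```

```bash
python3 - <<'E'
from h import *
s=sense();p=s["tcp_pos"];print(p)
W=cam("wrist");K,P,M=W
P7=P+np.array([.51636,-.25806,.16008])-p
a=onz((K,P7,M),220+194/2,130+113/2,.056);print("drawer",(np.array([.56806,-.24551,.056])-a)@np.array([.964,.266,0]))
x,y=np.array([.974,-.227]),np.array([-.227,-.974]);d=np.array([.5146,.0890])-p[:2];print("move mm",x@d*1e3,y@d*1e3,(p[2]-.0814)*1e3)
E
```

```text
[0.51454411 0.08761247 0.16018234]
drawer 0.048151214327443966
move mm -0.2605363964440091 -1.3641404048445303 78.78233726631204
```

Call:
apply_moves(
  increments=[
    [-0.3, -1.4, 5, 0, 0],
    [0, 0, 15, 0, 0],
    [0, 0, 13, 0, 0],
    [0, 0, 0, 0, 0],
    [0, 0, 0, 0, 0],
  ],
)

```text
t: 21.32
tcp_pos: [0.5145, 0.0906, 0.1273]
eef_rot: [-0.0, 0.994, -0.114, -0.0]
contact_force: [0.7, 0.3, -0.5]
width: 0.0105
grasp_force: 78.4
```

Call:
apply_moves(
  increments=[
    [0, 0, 4, 0, 0],
    [0, 0, 4, 0, 0],
    [0, 0, 4, 0, 0],
    [0, 0, 0, 0, 0],
  ],
)

```text
t: 21.82
tcp_pos: [0.5142, 0.0904, 0.1149]
eef_rot: [0.0, 0.994, -0.114, -0.0]
contact_force: [0.1, -0.2, -0.8]
width: 0.0109
grasp_force: 78.4
```

Call:
apply_moves(
  increments=[
    [0, 1.2, 2, 0, 0],
    [0, 0, 10, 0, 0],
    [0, 0, 10, 0, 0],
    [0, 0, 7, 0, 0],
    [0, 0, 0, 0, 0],
  ],
)

```text
t: 22.45
tcp_pos: [0.5136, 0.0893, 0.0854]
eef_rot: [0.0, 0.994, -0.114, -0.001]
contact_force: [0.5, 0.2, -0.9]
width: 0.0109
grasp_force: 78.4
```

Call:
apply_moves(
  increments=[
    [0, 0, 2, 0, 0],
    [0, 0, 0, 0, 0],
    [0, 0, 0, 0, 0],
  ],
)

```text
t: 22.82
tcp_pos: [0.5144, 0.0894, 0.0846]
eef_rot: [-0.0, 0.994, -0.114, 0.0]
contact_force: [0.1, 0.6, -0.6]
width: 0.0104
grasp_force: 78.4
```

Still 3 mm above home with no contact, so I'll lower it to rest.

Call:
apply_moves(
  increments=[
    [0, 0, 1.5, 0, 0],
    [0, 0, 1, 0, 0],
    [0, 0, 0, 0, 0],
    [0, 0, 0, 0, 0],
  ],
)

```text
t: 23.32
tcp_pos: [0.5142, 0.0894, 0.0819]
eef_rot: [-0.0, 0.994, -0.114, 0.0]
contact_force: [0.4, 0.4, -1.0]
width: 0.0107
grasp_force: 78.4
```

Call:
apply_moves(
  increments=[
    [0, 0, 0.7, 0, 0],
    [0, 0, 0.5, 0, 0],
    [0, 0, 0, 0, 0],
    [0, 0, 0, 0, 0],
  ],
)

```text
t: 23.82
tcp_pos: [0.5147, 0.0894, 0.0814]
eef_rot: [-0.0, 0.994, -0.114, 0.001]
contact_force: [-1.3, -1.2, 5.6]
width: 0.0106
grasp_force: 79.1
```

The collar is seated at the original height. Releasing.

Call:
apply_moves(
  increments=[
    [0, 0, 0, 0, 15],
    [0, 0, 0, 0, 30],
    [0, 0, 0, 0, 50],
    [0, 0, 0, 0, 60],
    [0, 0, 0, 0, 60],
  ],
)

```text
t: 24.45
tcp_pos: [0.5141, 0.0893, 0.0805]
eef_rot: [-0.0, 0.994, -0.114, -0.0]
contact_force: [-0.4, -0.5, -0.8]
width: 0.0514
grasp_force: 0.0
```

Call:
apply_moves(
  increments=[
    [0, 0, -10, 0, 60],
    [0, 0, -30, 0, 60],
    [0, 0, -40, 0, 60],
    [0, 0, -40, 0, 60],
    [0, 0, -30, 0, 60],
  ],
)

```text
t: 25.08
tcp_pos: [0.5146, 0.0896, 0.2334]
eef_rot: [-0.0, 0.994, -0.114, 0.001]
contact_force: [-0.1, -0.0, -0.5]
width: 0.0515
grasp_force: 0.0
```

Call:
apply_moves(
  increments=[
    [0, 0, 0, 0, 60],
    [0, 0, 0, 0, 60],
    [0, 0, 0, 0, 60],
  ],
)

```text
t: 25.45
tcp_pos: [0.5136, 0.0891, 0.2296]
eef_rot: [0.0, 0.994, -0.114, -0.001]
contact_force: [1.0, 0.5, -0.2]
width: 0.0515
grasp_force: 0.0
```

```bash
python3 - <<'E'
from h import *
s=sense();print(s["tcp_pos"],s["contact_force"],s["width"])
for c in ["wrist","side"]:
    f=grab_frame(c)[:,:,::-1].copy();cv2.imwrite(f"pics/{c}8.png",f)
f=cv2.imread("pics/side8.png")[140:290,220:420]
w=cv2.imread("pics/wrist8.png")[110:310,220:420]
cv2.imwrite("pics/c8.png",np.hstack([cv2.resize(f,(400,300),interpolation=cv2.INTER_CUBIC),cv2.resize(w,(300,300),interpolation=cv2.INTER_CUBIC)]))
E
```

```text
[0.51358985 0.08914087 0.22960432] [ 0.99312988  0.54722511 -0.18164238] 0.05149492600434662
```

View pics/c8.png

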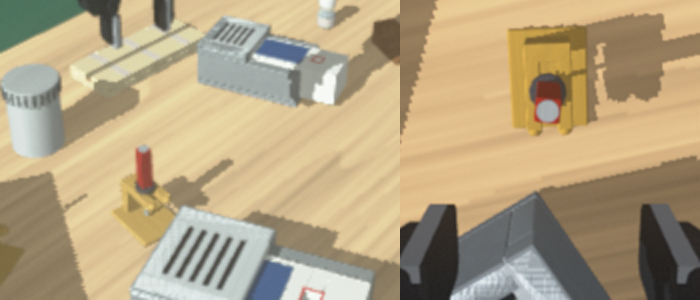

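The tool stands upright in its fork, the drawer is out, and the gripper is clear. I'm handing it in.

```bash
python3 -c "
from rig import *
print(finish_job())"
```

```text
the job is handed in; nothing more can be done
None
```

The drawer is out to its stop (about 48 mm by camera), the pin tool is back upright in its own fork, the gripper is clear, and the job is handed in at about 25 s; no verdict was returned.

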